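Foot the outrigger leg of a drying rack, flip it down and hold the board upright

TASK

Push the loose tube-shaped foot fully home onto the spigot of the rack's folded leg, then flip the leg over centre so that it lies right down on the bench with the foot still on. Only after that, raise the leaning peg board by its top bar until it stands upright and keep holding it there: finish while still holding it, because it tips over again when let go. Leave the bottles and the tube rack where they are.

Things in the scene. Friction and masses are not known exactly. Their poses are not given: they have to be found in the camera images.
- foot: black plastic tube, the foot of the leg: outer diameter 25, bore 17, length 48 mm, open at both ends (either end may go on), 30 to 52 g, loose, standing upright on the bench to the left of the rack. Origin at the centre of its lower end, z along the tube.
- foot_center (a point): centre of the foot tube, on its axis, 24 mm from either end. When fully home it lies 24 mm beyond the shoulder along the spigot.
- rack_base: grey base plate 180 (x) x 200 (y) x 12 mm, fixed to the bench; carries the peg board and the leg. Origin at the centre of its underside. Its x axis is parallel to both hinges; the leg flips towards its +y side and the board leans towards its -y side.
- leg_hinge (a point): hinge of the steel leg, on the base, 60 mm to +y of the base's origin and 48 mm above the bench; axis along the base's x.
- spigot_tip (a point): free end of the leg's spigot: a steel pin 14 mm in diameter, 38 mm long, its last 6 mm tapered to 7 mm. While the leg is folded it points straight up, its tip 186 mm above the bench and 30 mm to +y of the base's origin. Axes turn with the leg: z runs outwards along the spigot.
- shoulder (a point): centre of the flat shoulder (collar 30 mm in diameter, 14 mm thick below this point) from which the spigot starts, 38 mm below its tip; the foot is home when its end sits on it. Axes as for the spigot tip. Below the collar a 16 mm round shank slants down 88 mm to the hinge.
- leg (a joint): angle of the leg (rad): 0 folded (at rest against its stop, spigot up), growing as it swings to the base's +y side. It moves freely, with slight friction. About 0.3 its weight passes over centre: before that it falls back to 0, beyond that it falls by itself, slowly damped, to its stop at 2.0, where the foot points outwards and slightly down onto the bench.
- frame_hinge (a point): hinge of the peg board, on the base, 30 mm to -y of the base's origin and 48 mm above the bench; axis along the base's x.
- top_bar (a point): middle of the board's top bar: round aluminium bar 16 mm in diameter, 160 mm long along the base's x, 250 mm from the frame hinge. Two uprights (12 mm wide) hold it at its ends, 134 mm apart inside; the 8 mm thick white board below ends 60 mm from the bar's centre line. Six pegs and two clear tubes stand out up to 90 mm on the board's -y side, at least 65 mm below the bar.
- frame (a joint): lean of the peg board (rad): 0 upright, 0.6 leaning on its stop towards the base's -y side (where it starts), -0.1 the other stop. The bar lies at 250 mm * (sin towards -y, cos up) from the frame hinge. The board weighs 0.5 to 0.9 kg and falls back to 0.6 whenever it is let go (about 0.5 to 4 N at the bar carry it).
- bottle_a: bystander: clear jar with blue cap, 70 mm across, 130 mm tall; origin under its centre.
- bottle_b: bystander: amber jar with blue cap, 56 mm across, 100 mm tall; origin under its centre.
- tube_rack: bystander: white rack 100 x 200 mm with capped test tubes, 110 mm tall; origin under its centre.
There are look-alikes about, which are no part of the job. Of the things that look like the foot, the smallest one is meant.

How it is judged:
By the outcome, as a careful person would: the job done as asked, in the order asked, and still so for the second after the job is handed in, while the arm keeps its last pose, push and grip.
It also fails if it takes over 61 s, if anything falls off the work surface, if the arm or the gripper's body presses on something with over 40 N, if the wrist force passes 120 N, or if a joint passes its speed limit or range.

ROBOT

A 6-joint arm with a two-finger parallel gripper is mounted at the origin on the work surface. World frame = base frame: x ahead of the robot, y to its left, z up, the work surface at z = 0. Lengths are in m, angles in degrees, forces in N, time in s.
With the tool pointing down it reaches from about 0.35 to 0.775 m from the base axis. Payload 5.5 kg.
Tool frame: the origin (TCP) lies at the very end of the fingers, on their centre line; the grasp point (between the pads) lies 19 mm behind it; z points along the fingers, y is the line along which they close (so a half turn about z gives the same grasp; the last joint's range is limited). The gripper opens to 85 mm and grips with 20 to 120 N. Pads are 22 mm wide; open, the fingers measure 114 mm over their backs; the gripper's body (76 mm by 85 mm) begins 54 mm behind the grasp point. The pads swing forward as they close: fully open they stand 13 mm farther back than shut.
Start: joints at [56.001, 17.945, 2.641, 74.691, 0, 82.002], TCP at [0.252, 0.517, 0.231] pointing down, gripper open.
Joint ranges: [-158.12, 158.12], [-49.38, 96.58], [-58.88, 72.47], [-126.05, 133.96], [-84.25, 85.87], [-180, 180]. Speed limits (degrees/s): [147.25, 147.25, 180, 180, 180, 180].

INTERFACE

Orientations are given as [roll, pitch, yaw] about the fixed x, y, z axes, in that order (R = Rz(yaw) Ry(pitch) Rx(roll)).
In Python, from plant import * gives the robot as it stands. Calls block until the motion is done:
- move_to(position, orientation): joint-space move of the TCP to a pose.
- servo_line(position, rot=None, vel=0.15): straight line of the TCP; rot=None keeps the orientation; vel is the mean speed in m/s.
- set_joints(angles): joint-space move.
- gripper_open() and gripper_close(): open the fingers fully, or close them until they stop; the grip force is fixed at half the most.
- wait(seconds).
- inverse_kinematics(position, orientation): joint angles nearest the present ones, or None.
- get_state(): the state.
- snapshot(name): name is "scene" or "top" or "wrist"; returns the picture (400x640x3 uint8, red, green, blue); there is no depth.
- calibration(name): a dict with "K" (3x3 intrinsics, pixels), "rvec" (rotation vector, rad) and "tvec" (3), from world to camera coordinates, as OpenCV has them; the wrist camera has in their place "T_tool_cam" (4x4, takes a point from camera to tool coordinates, whose origin is the TCP and whose axes are the flange's). Camera axes: x right, y down, z forward; pixel columns grow to the right and rows downward; lengths in m; the calibration is good to about 2 mm. A picture is of the moment at which its call begins: read the wrist's pose just before it. calibration takes no time and is no camera call.
A pose or a line that the arm cannot do raises IKError and nothing moves.
- hand_in(): hands the job in; it is judged then, once.
The state is a dict: "clock": time; "q": joint angles; "qd": joint speeds; "effort": joint torques, N m; "position": TCP position; "tool_rot": TCP orientation; "force": force on the tool from outside, world axes, zero at the start; "ft_torque": the same for the moment, N m; "opening": finger opening in m; "finger_force": force on a finger pad.
Only numpy, scipy, OpenCV 4.12 (cv2) and the standard library are available. Lean on these libraries where they do the work, as an engineer would, in place of code of your own. Each camera call takes 0.05 s, during which the arm holds its last target. There are 200 camera calls.

## Working session

There is one attempt and no reset: what is moved stays moved. The work goes in short steps, each a Python script; the robot and the scene stay as the last script left them, time stands still between calls to the robot, and variables do not carry over. Pictures are saved under pics/ and viewed, at most 13 in all, crops included, and the job is handed in when it is done.

```bash
mkdir -p pics; ls
python3 - <<'E'
from plant import *
import cv2,numpy as np
a=snapshot("scene");b=snapshot("top")
np.save("pics/s0.npy",a);np.save("pics/t0.npy",b)
cv2.imwrite("pics/s0.png",a[:,:,::-1]);cv2.imwrite("pics/t0.png",b[:,:,::-1])
for n in("scene","top","wrist"):print(n,calibration(n))
print(get_state())
E
```

```text
pics
scene {'K': array([[494.83162609,   0.        , 313.7901153 ],
       [  0.        , 494.83162609, 203.46038131],
       [  0.        ,   0.        ,   1.        ]]), 'rvec': array([ 2.23316696,  0.59093108, -0.24878678]), 'tvec': array([-5.72594573e-01,  7.41987789e-04,  1.29280587e+00])}
top {'K': array([[446.21301149,   0.        , 323.23274776],
       [  0.        , 446.21301149, 195.67189108],
       [  0.        ,   0.        ,   1.        ]]), 'rvec': array([ 2.16132233, -2.15017675,  0.14744126]), 'tvec': array([0.1177756 , 0.60867077, 1.1504131 ])}
wrist {'K': array([[280.17985625,   0.        , 317.25749365],
       [  0.        , 280.17985625, 198.92970951],
       [  0.        ,   0.        ,   1.        ]]), 'T_tool_cam': array([[-5.39754067e-04, -9.50577282e-01, -3.10487583e-01,
         7.90898869e-02],
       [ 9.99999670e-01, -7.01724034e-04,  4.09964979e-04,
         1.96911177e-03],
       [-6.07579995e-04, -3.10487260e-01,  9.50577347e-01,
        -1.43291243e-01],
       [ 0.00000000e+00,  0.00000000e+00,  0.00000000e+00,
         1.00000000e+00]])}
{'clock': 0.1, 'q': array([5.60020411e+01, 1.79862709e+01, 2.58399829e+00, 7.46911680e+01,
       2.62029988e-05, 8.20028914e+01]), 'qd': array([ 0.06183558, -0.12350151,  0.11456272,  0.01326913,  0.05015299,
       -0.07820769]), 'effort': array([ 2.61488596e-03, -4.81724524e+01,  2.99244297e+01,  1.27030021e-02,
       -1.35779887e-04, -7.13948793e-06]), 'position': array([0.25181039, 0.51642408, 0.230504  ]), 'tool_rot': array([-1.79907472e+02, -1.30256889e-02,  1.53999139e+02]), 'force': array([ 0.27396508, -1.04203272,  0.5533618 ]), 'ft_torque': array([0.02773573, 0.03571309, 0.02489846]), 'finger_force': 0.0, 'opening': 0.08564885838075871}
```

View pics/s0.png

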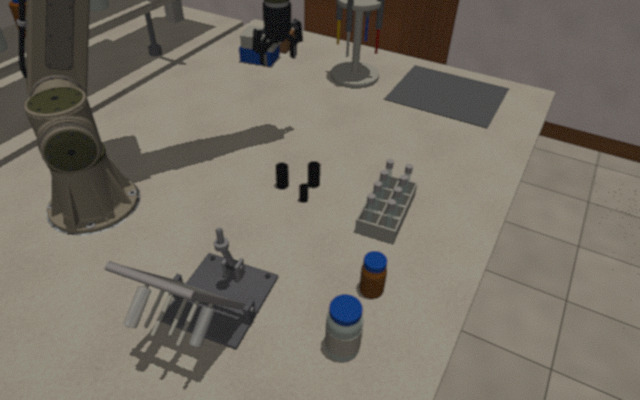

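View pics/t0.png

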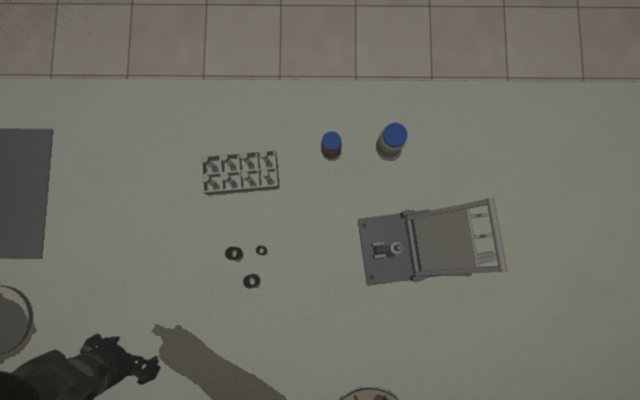

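Candidates for the foot are three black tubes: scene (282,176), (314,174) and (303,193), seen in top at (234,254), (251,281) and (262,250). The rack is at top (400–500, 200–285), with the spigot near (397,248). I'll measure them and check with a close crop.

```bash
cat > h.py <<'E'
import cv2,numpy as np
from scipy.spatial.transform import Rotation as R
from plant import *
def cam(n):
    c=calibration(n);M=cv2.Rodrigues(c["rvec"])[0];return c["K"],M,c["tvec"]
def ray(n,p):
    K,M,t=cam(n);d=M.T@np.linalg.inv(K)@np.array([p[0],p[1],1.]);return -M.T@t,d
def onplane(n,p,z):
    o,d=ray(n,p);return o+d*(z-o[2])/d[2]
def proj(n,P):
    K,M,t=cam(n);return cv2.projectPoints(np.array(P,float).reshape(-1,3),M,t,K,None)[0][:,0]
def tri(ps,pt):
    o1,d1=ray("scene",ps);o2,d2=ray("top",pt)
    s=np.linalg.lstsq(np.c_[d1,-d2],o2-o1,rcond=None)[0];a=o1+d1*s[0];b=o2+d2*s[1];return (a+b)/2,np.linalg.norm(a-b)
E
python3 - <<'E'
from h import *
s=np.load("pics/s0.npy");t=np.load("pics/t0.npy")
def blobs(im,x0,y0,x1,y1,th):
    m=(im[y0:y1,x0:x1].max(2)<th).astype(np.uint8)
    for c in cv2.findContours(m,cv2.RETR_EXTERNAL,cv2.CHAIN_APPROX_NONE)[0]:
        if len(c)>8:
            x,y,w,h=cv2.boundingRect(c);yield x+x0,y+y0,w,h,cv2.contourArea(c)
for b in blobs(s,260,150,335,210,60):print("s",b,onplane("scene",(b[0]+b[2]/2-.5,b[1]+b[3]/2-.5),.024))
for b in blobs(t,215,235,280,300,60):print("t",b,onplane("top",(b[0]+b[2]/2-.5,b[1]+b[3]/2-.5),.048))
c1=cv2.resize(s[145:215,255:345],None,fx=4,fy=4,interpolation=2)
c2=cv2.resize(s[220:350,100:285],None,fx=4,fy=4,interpolation=2)[:300+220]
c3=cv2.resize(t[195:295,340:515],None,fx=4.5,fy=4.5,interpolation=2)
cv2.imwrite("pics/c1.png",c1[:,:,::-1]);cv2.imwrite("pics/c2.png",c2[:,:,::-1]);cv2.imwrite("pics/c3.png",c3[:,:,::-1])
E
```

```text
s (276, 163, 12, 26, 241.5) [0.37507525 0.32069481 0.024     ]
s (299, 162, 21, 40, 346.5) [0.4529305  0.33594102 0.024     ]
t (244, 274, 16, 14, 145.5) [0.38505686 0.30507028 0.048     ]
t (226, 247, 17, 13, 151.0) [0.45524005 0.35237958 0.048     ]
t (257, 246, 10, 9, 23.5) [0.46333518 0.28106785 0.048     ]
```

View pics/c1.png

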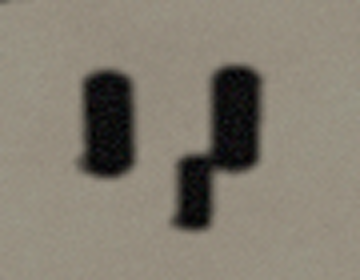

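View pics/c2.png

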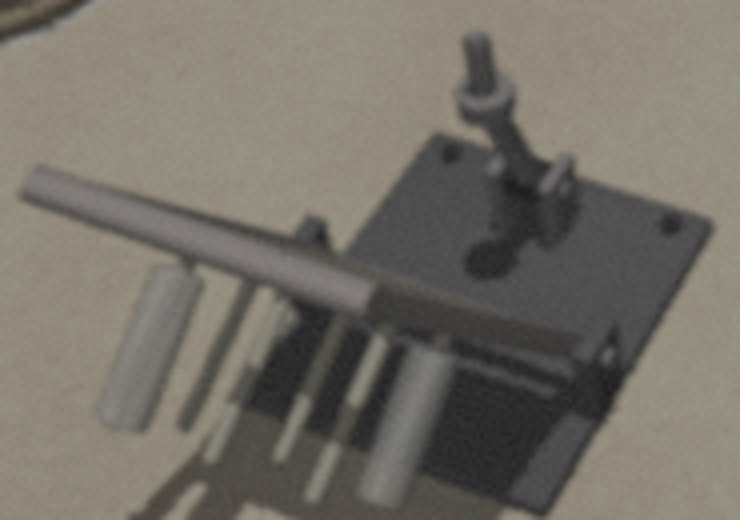

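View pics/c3.png

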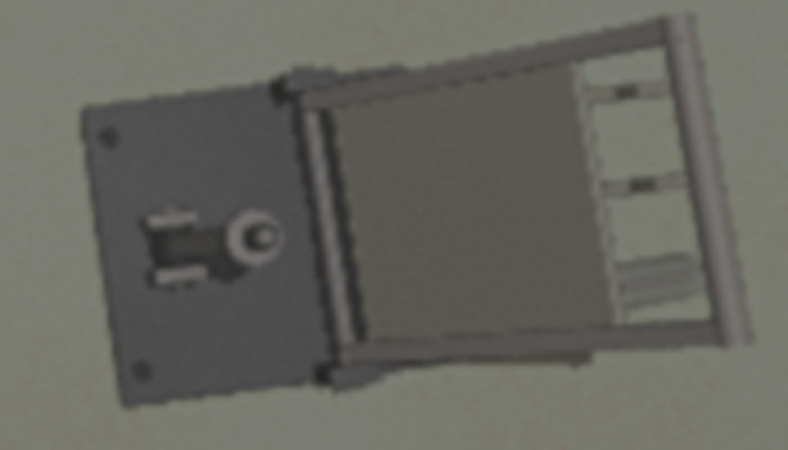

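Crop 1 shows three tubes. The one at scene (303,193) is clearly the smallest, so it is the foot, and it matches top (262,250). Crops 2 and 3 show the spigot tip at scene (218.4,229.1) / top (398.3,247), and base corners at top (358,218) and (368,285) and scene (209,253), (278,276) and (236,348).

Run:
```python
from h import *
print("tip",tri((218.4,229.1),(398.3,247)))
f=lambda x,y:((x+.5)/4-.5+100,(y+.5)/4-.5+220); g=lambda x,y:((x+.5)/4.5-.5+340,(y+.5)/4.5-.5+195)
print("tip@.186",onplane("scene",f(475,38),.186),onplane("top",g(264,236),.186))
print("shoulder",onplane("scene",f(486,92),.148),onplane("top",g(255,237),.148))
A=[onplane("scene",f(*p),.012) for p in((437,133),(712,225),(545,513))]
B=[onplane("top",g(*p),.012) for p in((127,405),(83,107))]
print(A,B)
barS=[f(30,183),f(370,292)] ; barT=[g(735,342),g(680,15)]
print("bar",[tri(a,b) for a,b in zip(barS,barT)], [onplane("top",p,.254) for p in barT])
# wrist candidates
for yaw in(45,-135):
    print(inverse_kinematics([.462,.281,.16],[180,0,yaw]))
```

```text
tip (array([ 0.47015203, -0.05245925,  0.18399437]), np.float64(0.0007145021370931442))
tip@.186 [ 0.47129991 -0.05424738  0.186     ] [ 0.47026615 -0.05183167  0.186     ]
shoulder [ 0.47217684 -0.05359701  0.148     ] [ 0.47038686 -0.05360092  0.148     ]
[array([0.37478273, 0.0028968 , 0.012     ]), array([0.55056359, 0.02419641, 0.012     ]), array([ 0.57757103, -0.16989193,  0.012     ])] [array([0.37362947, 0.00094382, 0.012     ]), array([0.55008214, 0.02601891, 0.012     ])]
bar [(array([ 0.4194208 , -0.26319606,  0.25660494]), np.float64(0.002100326397880104)), (array([ 0.57581639, -0.24126716,  0.2614962 ]), np.float64(0.00014646832405416511))] [array([ 0.42007183, -0.26343132,  0.254     ]), array([ 0.5767304 , -0.24419599,  0.254     ])]
[ 22.80121542  15.9898304  -10.21462309  63.79554651   0.
 157.80121542]
[ 22.80121542  15.9898304  -10.21462309  63.79554651   0.
 -22.19878458]
```

```bash
cat >> h.py <<'E'
def wsnap(name):
    s=get_state();im=snapshot("wrist");np.savez("pics/"+name,im=im,p=s["position"],r=s["tool_rot"]);cv2.imwrite("pics/"+name+".png",im[:,:,::-1]);return im
def wray(name,px):
    d=np.load("pics/"+name+".npz");c=calibration("wrist");T=np.eye(4);T[:3,:3]=R.from_euler("xyz",d["r"],degrees=True).as_matrix();T[:3,3]=d["p"]
    T=T@c["T_tool_cam"];return T[:3,3],T[:3,:3]@np.linalg.inv(c["K"])@np.array([px[0],px[1],1.])
def wplane(name,px,z):
    o,d=wray(name,px);return o+d*(z-o[2])/d[2]
E
python3 - <<'E'
from h import *
move_to([.4705,-.053,.30],[180,0,97.6]);a=wsnap("w_tip")
move_to([.462,.281,.14],[180,0,135]);b=wsnap("w_foot")
print(get_state()["clock"],get_state()["position"])
cv2.imwrite("pics/w2.png",cv2.resize(np.hstack([a[:,120:520],b[:,120:520]]),None,fx=1,fy=1)[:,:,::-1])
E
```

```text
3.7833 [0.4630069  0.28030556 0.14078498]
```

View pics/w2.png

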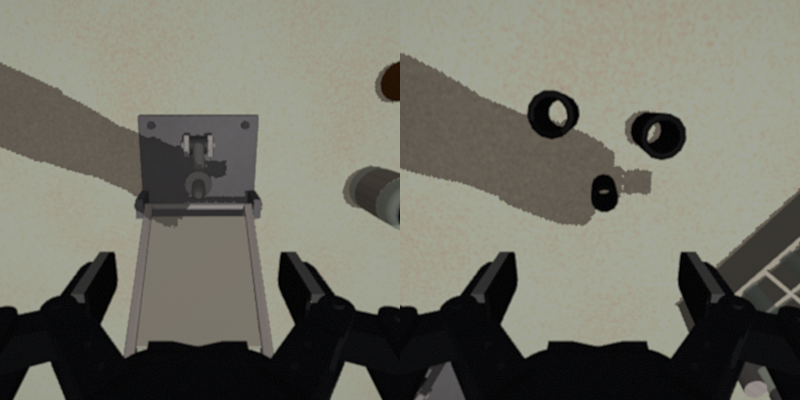

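The left view shows the spigot tip near wrist pixel (318,190). The right view shows the foot near (324,193), with the two larger tubes well clear of it. I'll refine with masks.

Run:
```python
from h import *
b=np.load("pics/w_foot.npz")["im"]
m=(b.max(2)<60).astype(np.uint8)[165:225,295:350]
n,l,st,ce=cv2.connectedComponentsWithStats(m);i=1+st[1:,4].argmax();print(st[i],ce[i]+[295,165])
ys,xs=np.where(l==i);print([(y+165,xs[ys==y].min()+295,xs[ys==y].max()+295) for y in range(ys.min(),ys.max()+1)])
bot=ys.max()+165; top=ys.min()+165;cx=(xs.min()+xs.max())/2+295
# far rim edge at z=.048 (bottom row), near base edge at z=0 (top row): both 12.5 mm from the axis
Rx=np.array([np.cos(np.radians(135)),np.sin(np.radians(135)),0])
P=wplane("w_foot",(cx,bot+.5),.048);Q=wplane("w_foot",(cx,top-.5),0)
print("far",P,P+Rx*.0125,"near",Q,Q-Rx*.0125)
a=np.load("pics/w_tip.npz")["im"][160:215,290:350]
c=cv2.resize(np.hstack([a,b[165:220,295:355]]),None,fx=6,fy=6,interpolation=2);cv2.imwrite("pics/c5.png",c[:,:,::-1])
```

```text
[ 16   9  27  37 787] [323.60991105 192.841169  ]
[(174, np.int64(322), np.int64(323)), (175, np.int64(319), np.int64(328)), (176, np.int64(317), np.int64(329)), (177, np.int64(316), np.int64(331)), (178, np.int64(315), np.int64(332)), (179, np.int64(314), np.int64(332)), (180, np.int64(313), np.int64(333)), (181, np.int64(313), np.int64(333)), (182, np.int64(312), np.int64(334)), (183, np.int64(312), np.int64(334)), (184, np.int64(312), np.int64(334)), (185, np.int64(312), np.int64(335)), (186, np.int64(312), np.int64(335)), (187, np.int64(312), np.int64(335)), (188, np.int64(312), np.int64(335)), (189, np.int64(311), np.int64(336)), (190, np.int64(311), np.int64(336)), (191, np.int64(311), np.int64(336)), (192, np.int64(311), np.int64(336)), (193, np.int64(311), np.int64(337)), (194, np.int64(311), np.int64(337)), (195, np.int64(311), np.int64(337)), (196, np.int64(311), np.int64(337)), (197, np.int64(311), np.int64(337)), (198, np.int64(311), np.int64(337)), (199, np.int64(311), np.int64(337)), (200, np.int64(311), np.int64(337)), (201, np.int64(311), np.int64(336)), (202, np.int64(312), np.int64(336)), (203, np.int64(312), np.int64(336)), (204, np.int64(312), np.int64(335)), (205, np.int64(313), np.int64(335)), (206, np.int64(314), np.int64(334)), (207, np.int64(314), np.int64(333)), (208, np.int64(315), np.int64(332)), (209, np.int64(318), np.int64(330)), (210, np.int64(320), np.int64(328))]
far [0.47443944 0.28050654 0.048     ] [0.46560061 0.28934538 0.048     ] near [0.45896435 0.29744481 0.        ] [0.46780319 0.28860598 0.        ]
```

View pics/c5.png

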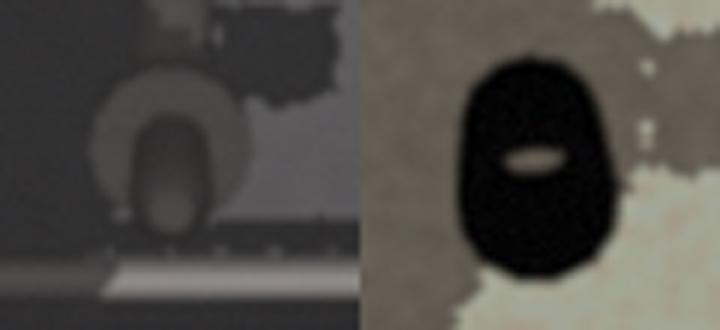

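Run:
```python
from h import *
for r in((318,194),(318,196)):print("tip",wplane("w_tip",r,.186))
print("sh",wplane("w_tip",(318,183),.148))
for n in("w_tip","w_foot"):
    d=np.load(f"pics/{n}.npz");print(d["p"],d["r"])
for P in((.4665,.289),(.463,.281)):
    print(P,proj("top",[[*P,.048],[*P,0]]),proj("scene",[[*P,.048],[*P,0]]))
t=np.load("pics/t0.npy");s=np.load("pics/s0.npy")
print(t[242:260,252:272].max(2));print(s[182:205,294:312].max(2))
print(get_state()["position"],get_state()["tool_rot"])
```

```text
tip [ 0.47328174 -0.05112888  0.186     ]
tip [ 0.47355102 -0.05312365  0.186     ]
sh [ 0.47327801 -0.05026177  0.148     ]
[ 0.47056025 -0.05232631  0.29990311] [-1.79993947e+02 -1.46497722e-02  9.76720492e+01]
[0.46276052 0.28049698 0.14061561] [1.79949610e+02 4.30487768e-02 1.34930735e+02]
(0.4665, 0.289) [[258.48160673 248.76152441]
 [260.93150813 248.99412617]] [[304.61834723 185.84659471]
 [304.6171686  199.7752199 ]]
(0.463, 0.281) [[261.52311261 250.12975807]
 [263.85423343 250.3086234 ]] [[301.89349212 187.11871863]
 [301.95858307 201.05879439]]
[[124 124 125 125 124 124 123 125 125 124 124 124 124 124 125 124 125 123
  125 126]
 [125 125 124 123 124 124 125 127 127 126 125 125 126 123 124 126 126 126
  125 126]
 [126 125 125 124 125 123 121 122 120 120 123 123 125 125 125 126 126 126
  124 124]
 [126 127 126 125 123 113  96  88  86  87  95 109 117 122 125 126 126 125
  125 125]
 [126 126 126 124 113  87  62  52  50  52  61  70  83 101 122 127 126 124
  123 123]
 [125 125 125 119  94  61  42  39  46  52  51  46  49  70 104 126 127 124
  124 123]
 [126 125 124 108  74  45  3
[... 2100 characters left out ...]
 103 133 147 147]
 [150 147 149 143 119  84  38  18  19  17   9  12  20  57 104 132 147 149]
 [150 152 151 139 107  71  29  15  19  10  22  16  30  64 106 141 145 148]
 [149 148 146 126  88  55  29  15   6   7  17  10  26  73 120 143 149 150]
 [152 147 142 115  81  54  32  19  12  18  13  11  30  81 124 142 150 145]
 [147 147 145 125 103  81  57  42  39  31  33  41  67  97 132 147 150 149]
 [147 147 144 137 131 116 103  92  86  81  85  93 102 127 142 146 145 150]
 [147 149 148 149 147 144 137 138 132 128 128 137 141 143 148 145 149 145]
 [147 148 148 146 150 145 148 148 150 148 147 151 150 148 150 148 148 150]]
[0.4630069  0.28030556 0.14078498] [1.79927208e+02 4.75260784e-02 1.34899131e+02]
```

Wrist, top and scene agree on the foot at about (0.465, 0.2855), within 4 mm. I'll squeeze it at two yaws so it ends centred in the hand, then lift it and look.

Run:
```python
from h import *
F=[.465,.2855]
move_to(F+[.13],[180,0,45]);servo_line(F+[.022],vel=.12);gripper_close();s=get_state();print(s["opening"],s["force"],s["position"],s["clock"])
gripper_open();servo_line(F+[.13],vel=.2);move_to(F+[.13],[180,0,135]);servo_line(F+[.020],vel=.12)
gripper_close();s=get_state();print(s["opening"],s["force"],s["position"],s["clock"])
servo_line(F+[.26],vel=.2);wsnap("w_held");s=get_state();print(s["opening"],s["finger_force"],s["position"],s["force"],s["clock"])
cv2.imwrite("pics/sc1.png",snapshot("scene")[130:330,150:400,::-1])
a=np.load("pics/w_held.npz")["im"];b=cv2.imread("pics/sc1.png")[:,:,::-1]
v=np.hstack([a[150:400,150:490],cv2.resize(b,(312,250))]);cv2.imwrite("pics/v6.png",v[:,:,::-1])
```

```text
0.023343605187353865 [-1.76969931 -0.03776822  4.36993158] [0.4652423  0.28558265 0.02248222] 6.8417
0.023423320375482847 [-1.03663385 -0.55146184  5.13005427] [0.46522913 0.28557651 0.02046447] 11.225
0.023355208475666075 58.787403255701065 [0.46437204 0.28519822 0.25863069] [-0.31187105 -0.98742801  0.07483335] 12.625
```

View pics/v6.png

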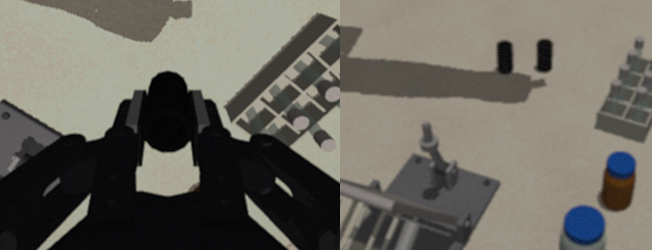

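The foot is held centred between the pads; in the scene view only the two larger tubes remain at (505,57) and (545,55) in the right panel. Next I'll place it over the spigot and lower it while monitoring force.

Run:
```python
from h import *
S=np.array([.4715,-.053]);o=[180,0,97.6]
move_to([*S,.27],o);servo_line([*S,.2120],vel=.15);wait(.1);f0=get_state()["force"];print(f0,get_state()["position"])
z=.212
while z>.1655:
    z-=.0035;servo_line([*S,z],vel=.05);s=get_state();f=s["force"]-f0
    print(round(z,4),s["position"].round(4),f.round(1),s["clock"])
    if f[2]>35:break
    if np.hypot(*f[:2])>3:S=S+np.clip(f[:2]*.0002,-.001,.001)
print(get_state()["opening"],S)
```

```text
[-0.20654899  0.07589211 -0.52119683] [ 0.47235842 -0.05281393  0.21319647]
0.2085 [ 0.4717 -0.0531  0.2088] [ 1.   0.2 -0. ] 14.8333
0.205 [ 0.4713 -0.053   0.2048] [ 0.  -0.4  0.1] 15.0833
0.2015 [ 0.4713 -0.053   0.2012] [-0.1 -0.3 -1. ] 15.3333
0.198 [ 0.4713 -0.053   0.1977] [-0.6 -1.2  0.4] 15.5833
0.1945 [ 0.4713 -0.0529  0.1942] [ 0.2 -0.8  0.7] 15.8333
0.191 [ 0.4713 -0.0529  0.1907] [-0.1  0.   0.1] 16.0833
0.1875 [ 0.4713 -0.053   0.1872] [ 0.1 -0.2  0.7] 16.3333
0.184 [ 0.4713 -0.0529  0.1837] [ 0.3 -0.3  0.4] 16.5833
0.1805 [ 0.4713 -0.0529  0.1802] [ 0.6 -0.4 -0.3] 16.8333
0.177 [ 0.4713 -0.0529  0.1767] [0.3 0.  0.6] 17.0833
0.1735 [ 0.4713 -0.053   0.1732] [-0.3 -0.2  0.6] 17.3333
0.17 [ 0.4713 -0.0529  0.1697] [ 0.1 -0.7  0.7] 17.5833
0.1665 [ 0.4721 -0.0532  0.1683] [-2.5  0.8 12.4] 17.8333
0.163 [ 0.4723 -0.0533  0.168 ] [-10.6   1.9  35.7] 18.0833
0.02340623237211678 [ 0.4715 -0.053 ]
```

The foot is home: contact came exactly at the expected TCP height of 0.1685 m. Now I'll swing the leg over along its arc while still holding the foot, after checking IK.

```bash
cat >> h.py <<'E'
YAW=7.6;e=np.array([np.cos(np.radians(YAW)),np.sin(np.radians(YAW)),0]);n=np.array([-e[1],e[0],0])
def arc(P0,O0,H,th):
    "pose P0,O0 turned by th about the hinge line through H, towards base +y"
    Q=R.from_rotvec(-th*e);return H+Q.apply(P0-H),(Q*R.from_euler("xyz",O0,degrees=True)).as_euler("xyz",degrees=True)
E
python3 - <<'E'
from h import *
P0=np.array([.4718,-.0530,.1685]);O=[180,0,97.6];H=np.array([.4718,-.0530,0])+.03*n;H[2]=.048
q0=get_state()["q"]
for th in np.arange(0,1.21,.2):
    p,o=arc(P0,O,H,th);q=inverse_kinematics(p,o);print(th.round(1),p.round(3),None if q is None else (q-q0).round(0),None if q is None else q.round(0))
# bar grasp
B=H-.09*n;B[2]=.048
for yaw in(YAW,YAW-180):
  for th in(-.6,-.3,0):
    p,o=arc(B+np.array([0,0,.250-.019]),[180,0,yaw],B,th);q=inverse_kinematics(p,o);print("bar",yaw,th,p.round(3),None if q is None else q.round(0))
E
```

```text
0.0 [ 0.472 -0.053  0.168] [-0.  0.  0.  0.  0.  0.] [-16.   9. -18.  63.   0.  66.]
0.2 [ 0.469 -0.029  0.172] [ 10.  -2.  -3.  -3. -11.  10.] [ -6.   7. -21.  59. -11.  76.]
0.4 [ 0.465 -0.004  0.171] [ 20.  -1.  -4.  -4. -23.  20.] [  4.   8. -22.  58. -23.  86.]
0.6 [0.462 0.02  0.164] [ 30.   4.  -3.  -3. -34.  31.] [ 13.  13. -22.  59. -34.  97.]
0.8 [0.459 0.042 0.153] [ 38.  12.  -1.   1. -44.  43.] [ 21.  20. -20.  64. -44. 109.]
1.0 [0.457 0.061 0.138] [ 44.  22.   3.   9. -52.  58.] [ 28.  30. -16.  72. -52. 124.]
1.2 [0.454 0.077 0.12 ] [ 48.  34.   9.  22. -58.  75.] [ 32.  42. -10.  84. -58. 141.]
bar 7.6 -0.6 [ 0.497 -0.242  0.239] [-45.  37.  24. 106.  20. 122.]
bar 7.6 -0.3 [ 0.489 -0.18   0.269] [-36.  20.   9.  91.  12. 135.]
bar 7.6 0 [ 0.48  -0.112  0.279] [-23.   8.  -3.  79.   0. 150.]
bar -172.4 -0.6 [ 0.497 -0.242  0.239] [-45.  37.  24. 106.  20. -58.]
bar -172.4 -0.3 [ 0.489 -0.18   0.269] [-36.  20.   9.  91.  12. -45.]
bar -172.4 0 [ 0.48  -0.112  0.279] [-23.   8.  -3.  79.   0. -30.]
```

Run:
```python
from h import *
P0=np.array([.4718,-.0530,.1685]);O=[180,0,97.6];H=np.array([.4718,-.0530,0])+.03*n;H[2]=.048
for th in np.arange(0,1.01,.1):
    p,o=arc(P0,O,H,th);servo_line(p,rot=o,vel=.08);s=get_state();print(th.round(1),s["force"].round(1),s["position"].round(4),p.round(4),s["clock"])
    if np.linalg.norm(s["force"])>50:break
else:
    gripper_open();s=get_state()
    up=R.from_euler("xyz",o,degrees=True).apply([0,0,-1]);servo_line(p+.07*up,vel=.2)
    servo_line(p+.07*up+[0,0,.12],vel=.25);print(get_state()["clock"])
    a=snapshot("scene");b=snapshot("top");np.save("pics/s7.npy",a);np.save("pics/t7.npy",b)
    v=np.hstack([cv2.resize(a[200:330,150:300],(390,338)),cv2.resize(b[200:300,330:445],(390,338))]);cv2.imwrite("pics/v7.png",v[:,:,::-1])
```

```text
0.0 [-0.6  1.1  0.1] [ 0.4721 -0.0531  0.1688] [ 0.4718 -0.053   0.1685] 18.3333
0.1 [-1.  -0.2  2. ] [ 0.4701 -0.0402  0.1707] [ 0.4702 -0.0409  0.1709] 18.6417
0.2 [-0.2 -0.1  2.2] [ 0.4687 -0.0283  0.1719] [ 0.4686 -0.0287  0.1721] 18.95
0.3 [0.6 0.  3.1] [ 0.4674 -0.0162  0.172 ] [ 0.4669 -0.0164  0.172 ] 19.2583
0.4 [-0.1  0.7  5.1] [ 0.4657 -0.004   0.1707] [ 0.4653 -0.0041  0.1707] 19.5667
0.5 [-0.6  2.6  4.6] [0.4641 0.0082 0.1682] [0.4637 0.0079 0.1681] 19.875
0.6 [-1.2  3.3  7.6] [0.4625 0.0201 0.1644] [0.4621 0.0196 0.1644] 20.1833
0.7 [-2.   4.4  9.3] [0.4611 0.0315 0.1594] [0.4606 0.0309 0.1595] 20.4917
0.8 [-1.6  6.   9.3] [0.4596 0.0425 0.1533] [0.4592 0.0417 0.1535] 20.8
0.9 [-2.3  8.2  8.6] [0.4582 0.0527 0.1461] [0.4578 0.0518 0.1464] 21.1083
1.0 [-3.8  9.3  9.5] [0.457  0.0622 0.1379] [0.4566 0.0612 0.1384] 21.4167
23.175
```

View pics/v7.png

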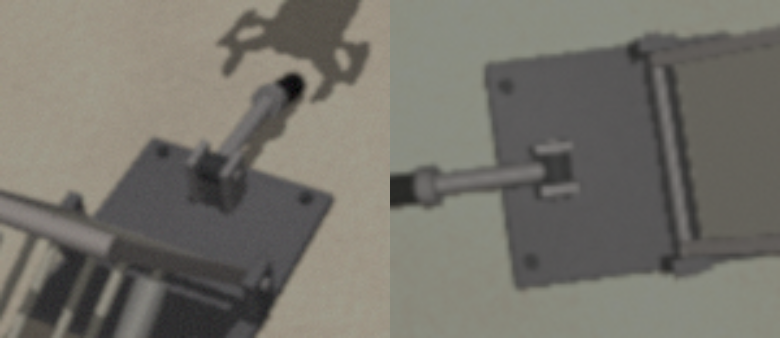

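The leg has swung out with the black foot on it. It may still have been falling when this was taken, so I'll let it settle and measure the foot against the expected final pose.

Run:
```python
from h import *
move_to([.50,-.02,.42],[180,0,YAW]);wait(.3)
a=snapshot("scene");b=snapshot("top");np.save("pics/s8.npy",a);np.save("pics/t8.npy",b);print(get_state()["clock"])
S=np.array([.4718,-.0530,0]);H=S+.03*n;H[2]=.048
for th in(1.9,2.0):
  for nm,z in(("shoulder",.148),("footmid",.172),("footend",.196)):
    p,_=arc(S+[0,0,z],[0,0,0],H,th);print(th,nm,p.round(3),proj("scene",p).round(1),proj("top",p).round(1))
for nm,im,(x0,y0,x1,y1) in(("s",a,(225,200,290,265)),("t",b,(300,225,375,275))):
    m=(im[y0:y1,x0:x1].max(2)<(50 if nm=="s" else 55)).astype(np.uint8);k,l,st,ce=cv2.connectedComponentsWithStats(m)
    print(nm,[(s[:]+np.array([x0,y0,0,0,0]),c+[x0,y0]) for s,c in zip(st[1:],ce[1:]) if s[4]>15])
v=np.hstack([cv2.resize(a[205:255,235:295],(390,325),interpolation=2),cv2.resize(b[225:275,310:370],(390,325),interpolation=2)]);cv2.imwrite("pics/v8.png",v[:,:,::-1])
```

```text
24.5833
1.9 shoulder [0.454 0.08  0.044] [[255.  234.8]] [[338.6 254. ]]
1.9 footmid [0.451 0.103 0.036] [[259.6 230.9]] [[329.9 255.1]]
1.9 footend [0.448 0.125 0.029] [[264. 227.]] [[321.3 256.2]]
2.0 shoulder [0.454 0.079 0.034] [[255.1 238.2]] [[338.8 253.9]]
2.0 footmid [0.451 0.101 0.024] [[259.5 235.1]] [[330.5 255. ]]
2.0 footend [0.448 0.123 0.014] [[263.8 232.1]] [[322.3 256. ]]
s [(array([258, 229,   8,  10,  57]), array([261.94736842, 232.98245614])), (array([226, 259,  12,   6,  57]), array([231.33333333, 261.78947368]))]
t [(array([364, 225,  11,  15, 121]), array([369.36363636, 231.59504132])), (array([322, 252,  16,   9, 112]), array([329.35714286, 256.25      ]))]
```

View pics/v8.png

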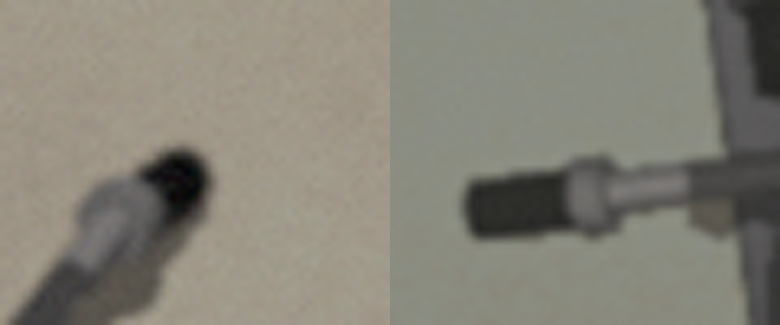

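The foot is hard against the collar with no gap (black spans top columns 322–337.5, predicted 322–339), and the leg is at its 2.0 stop. Next I'll grasp the top bar and raise it along its arc.

Run:
```python
from h import *
B=np.array([.4718,-.0530,0])-.06*n;B[2]=.048
g=lambda th,r:arc(B+np.array([0,0,r]),[180,0,YAW],B,th)
p,o=g(-.6,.231+.10);move_to(p,o)
p,o=g(-.6,.231);servo_line(p,vel=.12);s=get_state();print(s["force"].round(1),s["position"]-p,s["clock"])
gripper_close();s=get_state();print(s["opening"],s["force"].round(1),s["finger_force"],s["clock"])
if .012<s["opening"]<.02:
    for th in np.arange(-.55,.001,.05):
        p,o=g(th,.231);servo_line(p,rot=o,vel=.06);s=get_state();print(th.round(2),s["force"].round(1),(s["position"]-p).round(4),s["opening"].round(4),s["clock"])
        if np.linalg.norm(s["force"])>50:break
wait(.3);s=get_state();print(s["force"],s["ft_torque"],s["tool_rot"],s["clock"])
a=snapshot("scene");b=snapshot("top")
v=np.hstack([cv2.resize(a[120:350,80:330],(400,368)),cv2.resize(b[170:310,300:480],(400,311),interpolation=2)[:311].copy() if 0 else cv2.resize(b[170:335,300:480],(400,368))]);cv2.imwrite("pics/v9.png",v[:,:,::-1])
```

```text
[-0.4  0.5  1.5] [0.00048264 0.00031896 0.00115413] 26.7333
0.014188486626445755 [0.3 2.3 3.9] 58.75775456428528 27.3833Traceback (most recent call last):
  File "<stdin>", line 9, in <module>
AttributeError: 'float' object has no attribute 'round'
```

The bar is gripped (opening 14.2 mm). The script stopped on a print bug, so I'll continue from the first waypoint.

Run:
```python
from h import *
B=np.array([.4718,-.0530,0])-.06*n;B[2]=.048
g=lambda th,r:arc(B+np.array([0,0,r]),[180,0,YAW],B,th)
for th in np.arange(-.55,.001,.05):
    p,o=g(th,.231);servo_line(p,rot=o,vel=.06);s=get_state();print(th.round(2),s["force"].round(1),(s["position"]-p).round(4),round(s["opening"],4),s["clock"])
    if np.linalg.norm(s["force"])>50:break
wait(.3);s=get_state();print(s["force"],s["ft_torque"],s["tool_rot"],s["clock"])
a=snapshot("scene");b=snapshot("top")
v=np.hstack([cv2.resize(a[120:350,80:330],(400,368)),cv2.resize(b[170:335,300:480],(400,368))]);cv2.imwrite("pics/v9.png",v[:,:,::-1])
```

```text
-0.55 [ 0.2 -5.3  2.8] [ 0.0001 -0.0008 -0.0002] 0.014 27.975
-0.5 [-1.8 -5.8  3.6] [-0.0001 -0.      0.0003] 0.0138 28.3167
-0.45 [-2.9 -5.4  6.5] [-0.0001 -0.0003  0.0003] 0.0139 28.6583
-0.4 [-3.  -5.3  7.2] [-0.0001 -0.0004  0.0002] 0.0141 29.0
-0.35 [-3.6 -5.7  8.2] [-0.0001 -0.0005  0.0002] 0.0138 29.3417
-0.3 [-5.  -6.2  8.7] [-0.0002 -0.0005  0.0003] 0.0142 29.6833
-0.25 [-4.5 -5.1 10.4] [-0.0002 -0.0004  0.0004] 0.0139 30.025
-0.2 [-6.  -4.8 10.8] [-0.0003 -0.0003  0.0005] 0.0143 30.3667
-0.15 [-5.9 -4.1 12.4] [-0.0003 -0.0001  0.0005] 0.0139 30.7083
-0.1 [-5.8 -2.  12.6] [-0.0004  0.0001  0.0006] 0.0138 31.05
-0.05 [-6.6 -1.7 13.2] [-0.0004  0.0002  0.0006] 0.0139 31.3917
0.0 [-6.8 -1.1 13.3] [-0.0005  0.0004  0.0007] 0.0141 31.7333
[-7.28539479 -2.11444208 13.72507176] [-0.0947295   1.34078913  0.01566271] [-1.79888417e+02  8.41018778e-02  7.64238846e+00] 32.0333
```

View pics/v9.png

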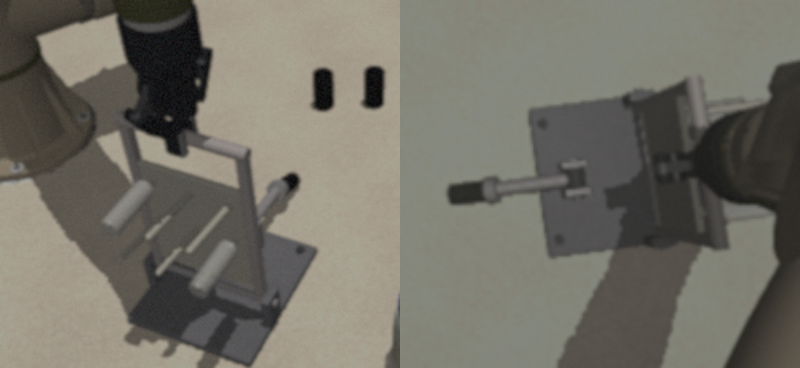

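The board stands upright in the grip with only small forces. The leg is flat with the foot on, and the bystanders have not been touched.

```bash
python3 -c "
from plant import *
print(hand_in())"
```

```text
the job is handed in; nothing more can be done
None
```

The job is handed in at about 32 s on the robot's clock: the foot is fully home, the leg is flipped down onto the bench with the foot still on, and the arm is holding the peg board upright; no verdict came back.

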